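Pack the stepped clamp and hold its tile flush on the spacer

ROBOT

A 6-joint arm with a two-finger parallel gripper is mounted at the origin on the work surface. World frame = base frame: x ahead of the robot, y to its left, z up, the work surface at z = 0. Lengths are in m, angles in rad, forces in N, time in s.
With the tool pointing down it reaches from about 0.225 to 0.875 m from the base axis. Payload 3.4 kg.
Tool frame: the origin (TCP) lies on the centre line of the jaws, within the pads' length; the fingertips stand 17 mm ahead of it and the grasp point (between the pads) lies 2 mm behind it (nose_length is the distance from the TCP to the fingertips, in m); z points along the fingers, y is the line along which they close (so a half turn about z gives the same grasp; the last joint's range is limited). The gripper opens to 85 mm and grips with 20 to 120 N. Pads are 22 mm wide; open, the fingers measure 114 mm over their backs; the gripper's body (76 mm by 85 mm) begins 54 mm behind the grasp point. The pads swing forward as they close: fully open they stand 13 mm farther back than shut.
Start: joints at [-0.121, 0.276, 1.505, -0, 1.361, -0.121], TCP at [0.575, -0, 0.248] pointing down, gripper open.
Joint ranges: [-2.89, 2.89], [-0.75, 2.08], [0.22, 2.7], [-1.18, 4.32], [0.11, 2.71], [-2.7, 2.7]. Speed limits (rad/s): [2.57, 2.57, 3.14, 3.14, 3.14, 3.14].

INTERFACE

Orientations are given as a unit quaternion [w, x, y, z].
In Python, from rig import get_state, get_image, sign_off, find_in, place_of, nose_length gives the robot as it stands.
- The arm moves only by the tool apply_moves, never from a script. Its argument "deltas" is one flat list of numbers, 5 for each row, row after row: the finger opening in mm, from 0 to 85.4, then the shift along the tool's x, y, z in mm, then the turn about the tool's z in degrees. A call has 1 to 12 rows; each row is the pose to reach, as a shift and turn from the pose commanded when the call began, along the tool's axes at that moment; what a row does not reach only later rows make up. A row lasts 1/12 s, in which the tool goes at most 41.7 mm and 7.16 degrees, less where a joint would pass 70% of its speed; a pose out of reach is approached as far as the arm can. A call with a gripper value outside its range is refused whole. The fingers move at their own pace and stop on an object; "squeeze" is the grip in N (left out, the last holds). Time passes only in rows, so rows that repeat a pose let the fingers close. It gives the time, the measured TCP pose, the force, the opening and the grip force at its end, in the units of the state.
- get_state(): the state, without advancing time (a new reading comes with each control period).
- get_image(name): name is "scene" or "side" or "wrist"; returns a dict with "frame" (480x640x3 uint8, red, green, blue), "K" (3x3 intrinsics, pixels), "position" and "orientation" of the camera in the world. Camera axes: x right, y down, z forward; pixel columns grow to the right and rows downward; lengths in m; the calibration is good to about 2 mm. A picture is of the moment at which its call begins. There is no depth.
- sign_off(): hands the job in; it is judged then, once.
Trained networks look in a picture, given as the dict that the camera call returned (one of the last four; its "shot" number tells which), for a name from the list of things; names that differ only in an ending like _2 or _b are one class to them, and where a whole thing is asked for, a point or a joint stands for the part that bears it (a point fixed in the world has none). Each returns a list of dicts, best first, with "score" (0 to 1); they miss things now and then, are a little off and sometimes report something else, mostly with a low value. They report only what shows in the picture. A call takes as long as a camera call.
- find_in(query, picture): "point" ([column, row] in pixels, amid what is visible of it).
- place_of(query, picture): "point" ([column, row] in pixels: a listed point, or the origin of a listed thing).
The state is a dict: "clock": time; "qpos": joint angles; "qd": joint speeds; "effort": joint torques, N m; "position": TCP position; "ee_rot": TCP orientation; "contact_force": force on the tool from outside, world axes, zero at the start; "moment": the same for the moment, N m; "width": finger opening in m; "gripper_force": force on a finger pad.
Only numpy, scipy, OpenCV 4.12 (cv2) and the standard library are available. Lean on these libraries where they do the work, as an engineer would, in place of code of your own. Each camera call takes 0.05 s, during which the arm holds its last target. There are 200 camera calls.

TASK

Beside the seam press, pack the little clamping fixture: first drop the steel dowel end-down into the narrow gap between the sliding tile and the stop, then stand the thick spacer upright in the gap that is wide enough for it, letting go of each once it stands on the fixture's base. Then push the tile from the robot's side until it is pressed flush against the spacer and the spacer flush against its stop, and finish while still holding that push on the tile. Leave the cup, ball, nylon core, caliper and wrench where they are.

Things in the scene. Friction and masses are not known exactly. Their poses are not given: they have to be found in the camera images.
- dowel_center (a point): Centre (half-way up) of the loose plain round steel dowel, 12 mm diameter, 100 mm long, about 85 g. Its z axis runs along its length. It starts upright in a 40 mm high, 60 x 60 mm grey plastic stand, in a loose hole 30 mm deep, so 70 mm of it stands clear above the stand.
- spacer_center (a point): Centre (half-way up) of the loose plain aluminium spacer, a bar standing upright on the bench: 24 mm thick along its x, 34 mm wide along its y, 80 mm high along its z, about 170 g.
- fixture: Fixed clamp on the bench, origin at z = 0, x away from the robot (turned up to 0.35 rad), y left. 10 mm base plate from x -85 to 65, y -105 to 105 mm. On it the sliding tile (robot's side) facing two fixed stops (far side; which is left varies), all rising 34 mm to z = 44 mm, and 12 mm guides at the tile's ends (y +-94). Between tile and stops: a wide and a narrow gap, open above.
- tile (a joint): Travel in m of the sliding aluminium tile (24 mm in x, 172 mm in y, 34 mm high) along the fixture's +x, towards the stops: 0 = sprung open (start), 0.009 = end. A return spring resists with about 1.8 N at 0 and 2.9 N at 0.007. With the spacer in the wide gap it closes on it at about 0.007.
- tile_push (a point): Middle of the tile's flat vertical face on the robot's side, where it is pushed; 27.5 mm above the bench, 34 mm to the robot's side of the fixture's origin with the tile open; x axis is the push direction. Nothing stands in front of this face.
- wide_gap (a point): Middle of the wide gap on its floor (the base's top, z = 10 mm), with the tile open; axes as the fixture's. The gap is 31 mm in x (tile to stop) and 44 mm in y (between two 8 mm thick cheeks that reach 22 mm out of the stop), 34 mm deep, so the spacer fits with its thickness along x.
- narrow_gap (a point): Middle of the narrow gap on its floor (z = 10 mm), with the tile open; axes as the fixture's. The gap is 20 mm in x and 22 mm in y (between two 8 mm cheeks that reach 11 mm out of the stop), 34 mm deep: right for the dowel, too narrow for the spacer.
- die_cup: Bystander: polished steel die cup, 88 mm across, 55 mm high; origin at its underside.
- ball_center (a point): Bystander: centre of the white ball, 72 mm diameter, resting on a rubber ring.
- core_center (a point): Bystander: centre of the grey nylon core, 60 mm diameter, resting on a rubber ring.
- caliper: Bystander: stainless caliper lying flat, 200 mm long along its x, 11 mm high; origin at its underside.
- wrench_grip (a point): Bystander: handle of a steel wrench lying flat.

How it is judged:
By the outcome, as a careful person would: the job done as asked, in the order asked, and still so for the second after the job is handed in, while the arm keeps its last pose, push and grip.
It also fails if it takes over 69 s, if anything falls off the work surface, if the arm or the gripper's body presses on something with over 40 N, if the wrist force passes 120 N, or if a joint passes its speed limit or range.

## Working session

There is one attempt and no reset: what is moved stays moved. The work goes in short steps, Python scripts to look and compute and a tool call to move; the robot and the scene stay as the last step left them, time stands still between calls to the robot, and variables do not carry over. Pictures are saved under pics/ and viewed, at most 10 in all, crops included, and the job is handed in when it is done.

Besides the shell and the picture viewer there is one more tool, called after ">>>" as name(argument=value, ...) on one line, values as JSON. apply_moves: Moves the arm, as the interface text tells. Its arguments: {"type":"object","properties":{"deltas":{"type":"array"},"squeeze":{"type":"number"}},"required":["deltas"]}

```bash
mkdir -p pics; ls
cat > h.py <<'E'
import numpy as np, cv2
from scipy.spatial.transform import Rotation as R
from rig import *
def rot(q): return R.from_quat([q[1],q[2],q[3],q[0]]).as_matrix()
def ray(p,pt):
    d=rot(p["orientation"])@np.linalg.solve(p["K"],[pt[0],pt[1],1.]); return np.array(p["position"]),d/np.linalg.norm(d)
def onz(p,pt,z):
    o,d=ray(p,pt); return o+d*(z-o[2])/d[2]
def tri(rays):
    A=sum(np.eye(3)-np.outer(d,d) for o,d in rays); b=sum((np.eye(3)-np.outer(d,d))@o for o,d in rays)
    x=np.linalg.solve(A,b); return x,[np.linalg.norm((np.eye(3)-np.outer(d,d))@(x-o)) for o,d in rays]
def proj(p,X):
    c=rot(p["orientation"]).T@(np.array(X)-p["position"]); u=p["K"]@c; return u[:2]/u[2]
def save(p,n): cv2.imwrite(f"pics/{n}.png",p["frame"][:,:,::-1])
E
python3 - <<'E'
from h import *
np.set_printoptions(precision=4,suppress=True)
s=get_state(); print(s, nose_length if not callable(nose_length) else nose_length())
P={n:get_image(n) for n in("scene","side","wrist")}
for n in P: save(P[n],n+"0"); print(n,P[n]["position"])
for q in ["dowel_center","spacer_center","tile_push","wide_gap","narrow_gap","fixture"]:
    for n in P:
        r=place_of(q,P[n])[:2]; print(q,n,[(np.round(a["point"],1),round(a["score"],2)) for a in r])
    rs=[ray(P[n],place_of(q,P[n])[0]["point"]) for n in ("scene","side") if place_of(q,P[n])]
    if len(rs)>1: print("   tri",tri(rs))
E
```

```text
pics
{'clock': 0.0, 'qpos': array([-0.121 ,  0.2766,  1.5062, -0.    ,  1.3607, -0.121 ]), 'qd': array([ 0.0003, -0.0009, -0.    , -0.0005, -0.0022, -0.0017]), 'effort': array([  0.0006, -41.6768, -24.5809,  -0.0002,   0.0111,   0.    ]), 'position': array([0.5745, 0.0001, 0.2474]), 'ee_rot': array([-0.0007,  0.7071,  0.7071, -0.0006]), 'contact_force': array([ 0.9714,  0.2768, -0.2364]), 'moment': array([-0.0506, -0.0017, -0.0067]), 'gripper_force': 0.0, 'width': 0.08583413873590184} 0.017
scene [1.3322 0.245  0.7914]
side [0.4039 0.7234 0.6359]
wrist [0.575  0.0768 0.3733]
dowel_center scene [(array([458.9, 252.8]), 0.59), (array([309.7, 254.5]), 0.27)]
dowel_center side [(array([299.3, 382.1]), 0.85), (array([277.1, 186.8]), 0.52)]
dowel_center wrist []
   tri (array([0.5141, 0.3152, 0.0642]), [np.float64(0.0015416632233232982), np.float64(0.001541663223323141)])
spacer_center scene [(array([199.9, 210.7]), 0.81)]
spacer_center side [(array([185.8, 263.2]), 0.17)]
spacer_center wrist [(array([266.1, 190.1]), 0.16)]
   tri (array([ 0.774 , -0.0561,  0.1349]), [np.float64(0.16436105
[... 454 characters left out ...]
array([309. , 256.7]), 0.73), (array([347.4, 164.9]), 0.41)]
wide_gap wrist []
   tri (array([ 0.5676, -0.0168,  0.0121]), [np.float64(0.0052422882322951826), np.float64(0.005242288232295163)])
narrow_gap scene [(array([343.4, 259.3]), 0.56)]
narrow_gap side [(array([305.9, 283.9]), 0.6), (array([308.9, 271.8]), 0.16)]
narrow_gap wrist []
   tri (array([0.5594, 0.0599, 0.0075]), [np.float64(0.0024556103263723515), np.float64(0.002455610326372285)])
fixture scene [(array([327.8, 256.7]), 0.7)]
fixture side [(array([307.7, 275.4]), 0.63)]
fixture wrist [(array([301.4, 183.9]), 0.84)]
   tri (array([0.5612, 0.0239, 0.0016]), [np.float64(0.006924190386221336), np.float64(0.0069241903862213095)])
```

View pics/scene0.png

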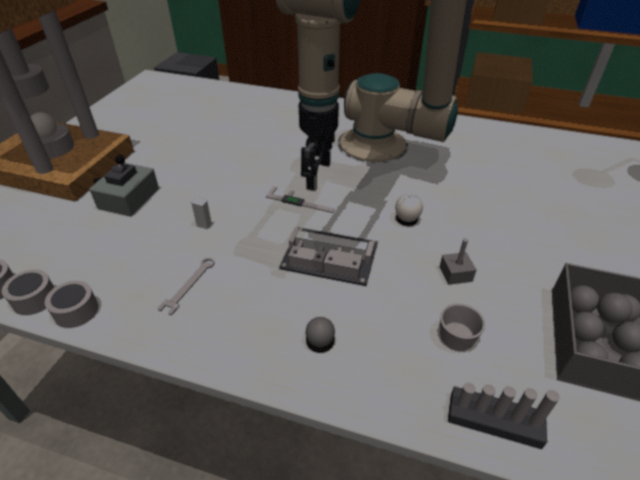

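View pics/side0.png

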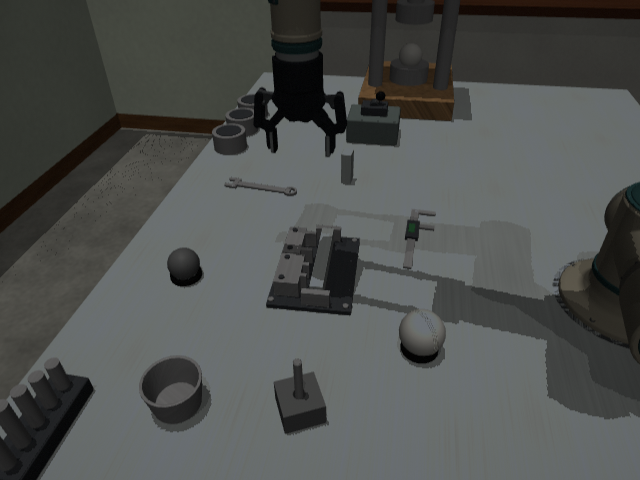

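View pics/wrist0.png

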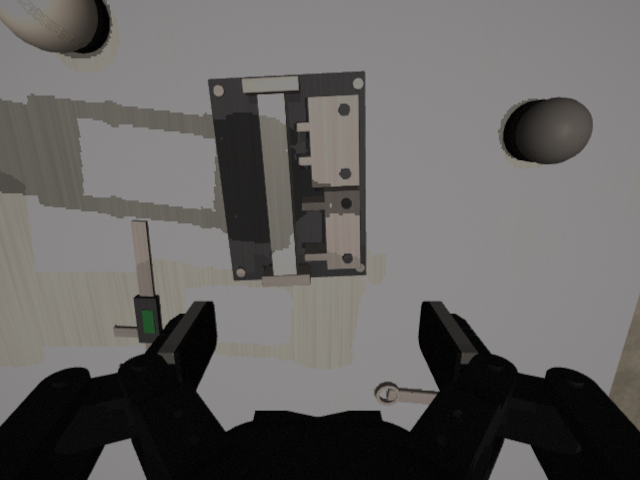

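The wrist view shows the fixture with plate corners at about (208,80), (364,71), (234,281), (366,275). The narrow gap is near (302,143) on the left (+y) and the wide gap near (310,230). The dowel stand is at side (299,400) and the spacer at side (347,167).

Run:
```python
from h import *
p=get_image("wrist"); 
c=p["frame"][60:290,195:385]
c=cv2.resize(c,None,fx=4,fy=2.6,interpolation=cv2.INTER_CUBIC) if 0 else cv2.resize(c,None,fx=2.6,fy=2.6,interpolation=cv2.INTER_CUBIC)
c=np.clip(c.astype(float)*1.6,0,255).astype(np.uint8)
cv2.imwrite("pics/wcrop.png",c[:,:,::-1])
P={n:get_image(n) for n in("scene","side")}
a=onz(P["scene"],place_of("spacer_center",P["scene"])[0]["point"],.04); print("spacer",a)
for r in find_in("spacer_center",P["side"])[:3]: print(r, onz(P["side"],r["point"],.04))
print("check proj",proj(P["side"],a))
from scipy.optimize import least_squares
pts=np.array([(208,80),(364,71),(234,281),(366,275)],float); m=np.array([(-85,105),(65,105),(-85,-105),(65,-105)])/1e3
def f(v):
    c,s=np.cos(v[2]),np.sin(v[2]); return np.concatenate([proj(p,[v[0]+c*x-s*y,v[1]+s*x+c*y,.01])-q for (x,y),q in zip(m,pts)])
r=least_squares(f,[.56,.024,0]); print(r.x,r.fun)
```

```text
spacer [ 0.53468312 -0.33304244  0.04      ]
{'point': [347.6, 166.2], 'score': 0.82} [ 0.53801448 -0.32733145  0.04      ]
check proj [349.29487406 165.15438118]
[0.56019679 0.01986038 0.04953217] [-0.68297887 -0.21705335  0.4925457   0.18403414 -0.02122086  0.10861109
  0.24188843  0.05620733]
```

View pics/wcrop.png

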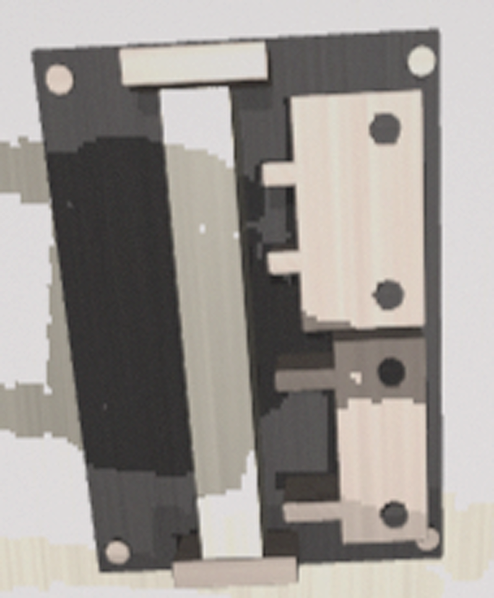

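The fixture fit is sub-pixel: origin (0.560, 0.020), yaw 0.0495 rad. Next I'll move above the dowel for a closer look.

>>> apply_moves(deltas=[85,275,-60,0,0,85,275,-60,0,0,85,275,-60,0,0,85,275,-60,0,0,85,275,-60,0,0,85,275,-60,0,0,85,275,-60,0,0,85,275,-60,0,0,85,275,-60,0,0,85,275,-60,0,0,85,275,-60,0,0], squeeze=40)

```text
clock: 3.42
position: [0.5154, 0.2738, 0.2483]
ee_rot: [0.0, 0.708, 0.707, -0.0]
contact_force: [0.0, -0.8, -0.4]
width: 0.0849
gripper_force: 0.0
```

```bash
python3 - <<'E'
from h import *
np.set_printoptions(precision=4,suppress=True)
s=get_state(); print(s["clock"],s["position"],s["ee_rot"])
P={n:get_image(n) for n in("scene","side","wrist")}
save(P["wrist"],"wd")
rs=[]
for n in P:
    r=place_of("dowel_center",P[n])[:2]; print(n,[(a["point"],a["score"],onz(P[n],a["point"],.06)) for a in r])
    if r: rs.append(ray(P[n],r[0]["point"]))
print(tri(rs))
E
cat > g.py <<'E'
from h import *
F=np.array([.5602,.0199]);Y=.0495
def fx(x,y): c,s=np.cos(Y),np.sin(Y); return F+[c*x-s*y,s*x+c*y]
def inv(w): c,s=np.cos(Y),np.sin(Y); d=np.array(w)[:2]-F; return np.array([c*d[0]+s*d[1],-s*d[0]+c*d[1]])
E
python3 - <<'E'
# gap y from first wrist picture (camera pose recomputed from start state)
from g import *
import cv2
p=get_image("wrist"); s=get_state()
Rt=rot(s["ee_rot"]); rel=Rt.T@(p["position"]-s["position"]); relR=Rt.T@rot(p["orientation"])
R0=rot([-.0007,.7071,.7071,-.0006]); p0=dict(K=p["K"],position=np.array([.5745,.0001,.2474])+R0@rel)
for c,r in [(280,174),(285,263),(305,379),(312,511),(292,97),(335,430),(230,87),(262,555)]:
    d=R0@relR@np.linalg.solve(p["K"],[195+c/2.6,60+r/2.6,1]); w=p0["position"]+d*(.044-p0["position"][2])/d[2]; print((c,r),inv(w))
E
```

```text
3.4167 [0.5154 0.2738 0.2483] [ 0.0003  0.7075  0.7067 -0.0002]
scene [([457.1, 254.4], 0.64, array([0.5145, 0.3111, 0.06  ]))]
side [([297.2, 380.5], 0.86, array([0.5189, 0.3118, 0.06  ]))]
wrist []
(array([0.518 , 0.3118, 0.062 ]), [np.float64(0.0013165084011509288), np.float64(0.0013165084011508728)])
(280, 174) [0.00389249 0.05742286]
(285, 263) [0.00377916 0.02728746]
(305, 379) [ 0.00858649 -0.01494286]
(312, 511) [ 0.00846146 -0.06688558]
(292, 97) [0.0094771  0.08188987]
(335, 430) [ 0.01876535 -0.03496251]
(230, 87) [-0.01113298  0.08605675]
(262, 555) [-0.01206855 -0.08428051]
```

View pics/wd.png

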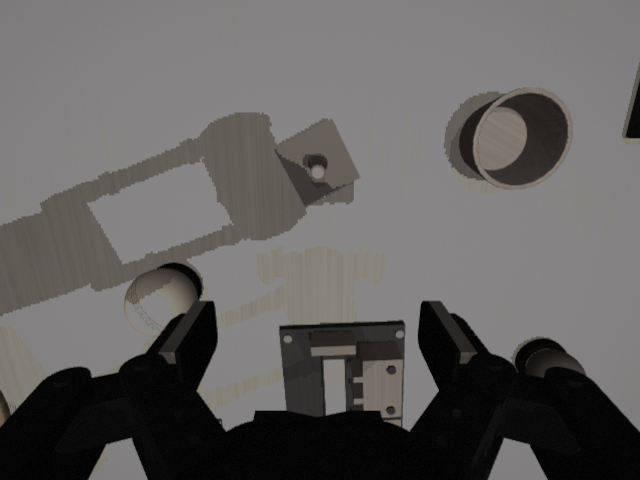

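The wrist view shows the dowel's top end at about (319,173), in its stand.

Run:
```python
from g import *
np.set_printoptions(precision=4,suppress=True)
p=get_image("wrist"); print(onz(p,(319,173),.11), onz(p,(318,172),.11), onz(p,(315,160),.04))
c=p["frame"][150:190,300:340].mean(2).astype(int)
t=c>120; ys,xs=np.nonzero(t); 
for r in c[::2,::2]: print(*r)
print("gaps",fx(0,.042),fx(.0055,-.0415))
print(get_state()["position"])
```

```text
[0.5168 0.3189 0.11  ] [0.516  0.3196 0.11  ] [0.5133 0.3224 0.04  ]
96 95 96 96 96 96 96 96 96 97 96 96 96 96 95 96 96 96 96 97
96 96 96 96 96 96 95 96 96 96 96 96 97 95 96 96 96 95 96 96
96 95 96 96 96 96 97 91 74 73 85 97 96 97 96 96 96 96 95 96
95 95 89 57 56 55 46 51 57 56 45 57 86 96 97 96 95 96 95 96
94 88 58 58 59 44 42 38 38 38 38 38 50 89 96 95 96 95 95 97
95 90 58 58 55 42 41 38 39 38 40 38 44 62 96 94 96 96 95 95
95 89 58 57 45 45 38 38 37 37 38 37 42 39 91 95 96 96 96 96
81 89 56 58 43 47 36 35 38 38 37 37 46 34 86 95 95 95 95 96
62 78 75 56 44 31 36 58 81 88 76 51 38 33 93 95 95 96 96 95
56 62 78 80 76 35 60 96 117 117 111 91 49 49 96 95 96 95 96 95
57 56 62 76 94 76 91 127 129 127 127 116 88 77 96 96 95 95 95 95
56 57 57 58 76 86 107 130 127 127 128 126 95 95 95 96 95 95 95 95
57 56 55 57 56 91 114 129 126 128 127 127 98 94 94 96 96 96 95 95
56 56 57 56 56 78 90 128 127 126 126 126 88 96 95 95 95 96 96 95
56 56 57 57 57 58 80 96 127 127 125 100 87 95 95 94 95 95 95 95
57 55 57 55 57 56 83 84 88 99 85 81 85 94 95 94 95 94 94 94
56 56 56 57 56 57 44 45 44 48 45 45 85 95 95 95 94 94 95 95
55 57 56 56 56 57 45 45 45 43 44 45 47 55 95 95 94 95 95 94
57 57 57 58 56 56 55 55 45 44 43 44 48 56 55 94 95 94 94 88
57 55 56 57 55 56 55 55 54 43 47 55 56 54 56 56 56 56 56 55
gaps [0.5581 0.0618] [ 0.5677 -0.0213]
[0.5152 0.2745 0.2484]
```

>>> apply_moves(deltas=[85,43,1,0,0,85,43,1,60,0,85,43,1,120,0,85,43,1,160,0,85,43,1,160,0,85,43,1,160,0])

```text
clock: 4.32
position: [0.511, 0.3156, 0.0812]
ee_rot: [-0.002, 0.707, 0.707, -0.007]
contact_force: [-1.2, 0.0, -0.4]
width: 0.0849
gripper_force: 0.0
```

Run:
```python
from g import *
np.set_printoptions(precision=4,suppress=True)
s=get_state(); print(s["position"],s["contact_force"])
S={n:get_image(n) for n in("side","scene","wrist")}
c=S["wrist"]["frame"]; 
a=S["side"]["frame"][300:460,220:380]; b=S["scene"]["frame"][180:300,400:520]
a=cv2.resize(a,(400,400)); b=cv2.resize(b,(400,400)); im=np.hstack([a,b]); im=np.clip(im*1.7,0,255).astype(np.uint8)
cv2.imwrite("pics/near.png",im[:,:,::-1])
t=s["position"]; 
for n in S: print(n,proj(S[n],t))
```

```text
[0.511  0.3156 0.0812] [-1.2421  0.0063 -0.3931]
side [301.6963 373.9442]
scene [461.208  246.9777]
wrist [305.8191 320.8441]
```

View pics/near.png

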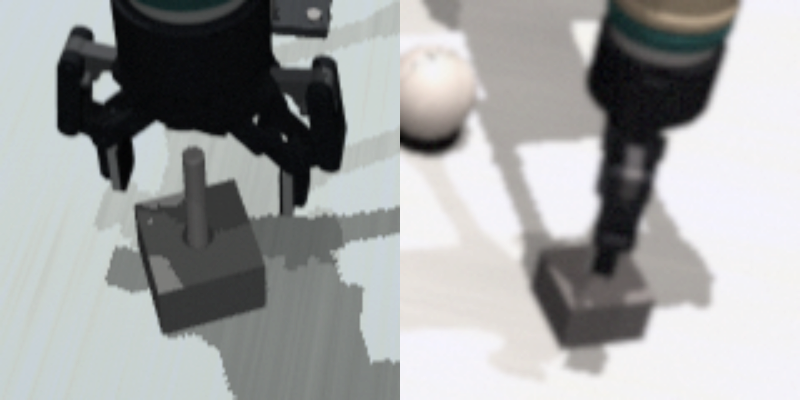

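Side view: the dowel top is at about (297,362), between the open fingers and nearer the left one. Scene view: the fingers line up with the dowel. I'll close on it.

>>> apply_moves(deltas=[85,0,4,0,0,85,0,4,0,0,0,0,4,0,0,0,0,4,0,0,0,0,4,0,0,0,0,4,0,0,0,0,4,0,0,0,0,4,0,0,0,0,4,0,0,0,0,4,0,0], squeeze=40)

```text
clock: 5.3
position: [0.519, 0.3179, 0.0883]
ee_rot: [-0.001, 0.707, 0.707, -0.001]
contact_force: [-2.0, -0.5, 2.6]
width: 0.0111
gripper_force: 38.9
```

Run:
```python
from g import *
s=get_state(); print(s["position"],s["ee_rot"],s["contact_force"],s["width"],s["gripper_force"])
p=get_image("side"); print(onz(p,(297.2,362),.11))
```

```text
[0.51903672 0.3179382  0.0883008 ] [-6.02183266e-04  7.07148939e-01  7.07063922e-01 -7.90980154e-04] [-1.994159   -0.53986546  2.57916964] 0.011079331971563322 38.943882370367646
[0.51522605 0.31932692 0.11      ]
```

>>> apply_moves(deltas=[0,0,0,-25,0,0,0,0,-50,0,0,0,0,-80,0,0,0,0,-80,0,0,-100,10,-80,0,0,-200,30,-80,-3,0,-250,39,-80,-3,0,-250,39,-80,-3,0,-250,39,-80,-3,0,-250,39,-80,-3,0,-250,39,-80,-3])

```text
clock: 6.27
position: [0.5607, 0.0609, 0.1678]
ee_rot: [0.003, 0.69, 0.724, -0.001]
contact_force: [-0.6, 0.1, -0.0]
width: 0.0107
gripper_force: 39.0
```

Run:
```python
from g import *
np.set_printoptions(precision=4,suppress=True)
s=get_state(); t=s["position"]; print(t,s["ee_rot"],s["width"],s["gripper_force"],s["contact_force"],inv(t))
S={n:get_image(n) for n in("side","scene","wrist")}
im=[]
for n in ("side","scene"):
    u=proj(S[n],t+[0,0,-.05]).astype(int); print(n,u)
    a=S[n]["frame"][u[1]-60:u[1]+60,u[0]-60:u[0]+60]; im.append(cv2.resize(a,(400,400),interpolation=cv2.INTER_CUBIC))
    for dz in (-.02,-.0785): print(proj(S[n],t+[0,0,dz]))
im=np.clip(np.hstack(im)*1.7,0,255).astype(np.uint8); cv2.imwrite("pics/held.png",im[:,:,::-1])
```

```text
[0.5607 0.0609 0.1678] [ 0.0025  0.6902  0.7236 -0.0012] 0.010651424131638342 39.03500385582447 [-0.5723  0.0862 -0.0341] [0.0025 0.0409]
side [304 235]
[303.4807 221.5508]
[304.5205 248.6454]
scene [346 225]
[346.5812 214.9792]
[345.5167 235.0109]
```

View pics/held.png

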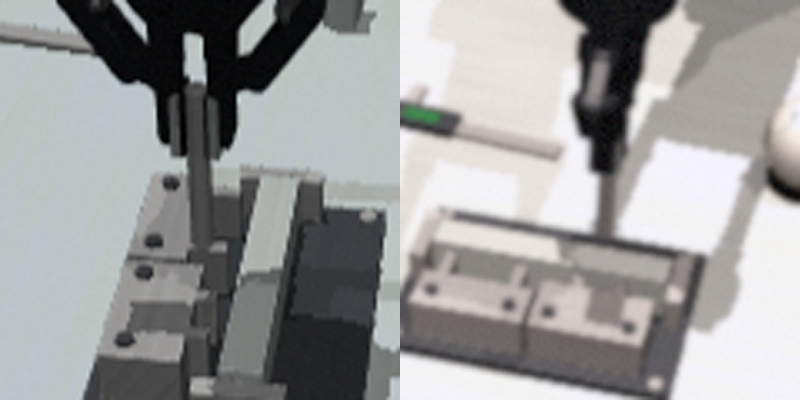

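Side: the held dowel is vertical with its lower end at about (304.4,250), as predicted. Scene: its lower end is at about (347.8,236), roughly 2 px to +y of the prediction.

Run:
```python
from g import *
np.set_printoptions(precision=4,suppress=True)
S={n:get_image(n) for n in("side","scene","wrist")}
x,e=tri([ray(S["side"],(304.4,249)),ray(S["scene"],(347.8,235.5))]); print("tip",x,e,inv(x))
m=np.array([(-85,105),(65,105),(-85,-105),(65,-105)])/1e3
for n in ("side","scene"):
    print(n,"gap",proj(S[n],[*fx(0,.042),.01]),[np.round(a["point"],1) for a in place_of("narrow_gap",S[n])[:1]], "screws/corners",[np.round(proj(S[n],[*fx(*q),.01]),1) for q in m])
    im=S[n]["frame"].copy()
    # stop top outlines & cheeks in fixture coords
    for (x0,x1,y0,y1) in [(-.034,-.010,-.086,.086),(-.001,.010,.053,.061),(-.001,.010,.023,.031),(-.001,.021,-.0675,-.0595),(-.001,.021,-.0235,-.0155)]:
        q=np.array([proj(S[n],[*fx(a,b),.044]) for a,b in[(x0,y0),(x1,y0),(x1,y1),(x0,y1)]]); 
        if n=="side": q0=q
        S[n].setdefault("polys",[]).append(q)
    u0=np.array([235,200]) if n=="side" else np.array([275,200]); big=cv2.resize(im[u0[1]:u0[1]+120,u0[0]:u0[0]+130],None,fx=3,fy=3,interpolation=cv2.INTER_CUBIC)
    big=np.clip(big*1.7,0,255).astype(np.uint8)
    for q in S[n]["polys"]: cv2.polylines(big,[np.int32((q-u0+.5)*3*16)],True,(255,0,0),1,cv2.LINE_AA,4)
    S[n]["big"]=big
cv2.imwrite("pics/ov.png",np.hstack([S["side"]["big"],S["scene"]["big"]])[:,:,::-1])
```

```text
tip [0.5607 0.0655 0.0907] [np.float64(0.0013824995169054964), np.float64(0.0013824995169055244)] [0.0027 0.0455]
side gap [307.0688 282.5801] [array([308.1, 280.2])] screws/corners [array([350.1, 311.4]), array([265.2, 303.6]), array([358.9, 237.8]), array([287.3, 232.6])]
scene gap [344.873  259.2638] [array([343.1, 258.7])] screws/corners [array([377. , 240.7]), array([365.8, 283.8]), array([296.4, 226.5]), array([277.6, 266.6])]
```

View pics/ov.png

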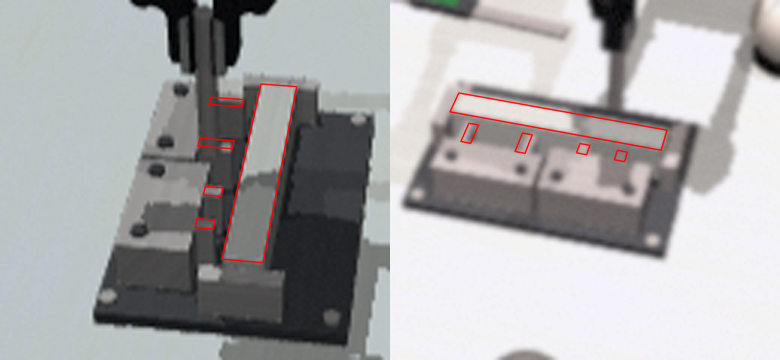

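Overlay fits the fixture well in both views. Small correction, then lower.

>>> apply_moves(deltas=[0,-2,-3,0,0,0,-2,-3,0,0,0,-2,-3,0,0,0,-2,-3,20,0,0,-2,-3,40,0,0,-2,-3,50,0,0,-2,-3,60,0,0,-2,-3,68,0,0,-2,-3,72,0,0,-2,-3,74,0,0,-2,-3,74,0,0,-2,-3,74,0])

```text
clock: 7.67
position: [0.5566, 0.0658, 0.0948]
ee_rot: [0.0, 0.688, 0.725, 0.0]
contact_force: [0.0, -0.4, -1.0]
width: 0.0108
gripper_force: 39.1
```

Run:
```python
from g import *
s=get_state(); print(s["position"],inv(s["position"]),s["contact_force"],s["moment"],s["width"])
```

```text
[0.5566452  0.06581696 0.09481626] [-0.00127849  0.04603661] [ 0.04110867 -0.37365532 -0.98111306] [-0.00809746  0.04132809 -0.02000936] 0.010805190756235834
```

>>> apply_moves(deltas=[0,-4,0.5,0,0,0,-4,0.5,0,0,0,-4,0.5,2,0,0,-4,0.5,4,0,0,-4,0.5,6,0,0,-4,0.5,6,0,0,-4,0.5,6,0])

```text
clock: 8.25
position: [0.5569, 0.0619, 0.0883]
ee_rot: [0.0, 0.688, 0.725, 0.0]
contact_force: [0.1, -0.1, 0.8]
width: 0.0109
gripper_force: 39.2
```

Run:
```python
from g import *
s=get_state(); print(s["position"],inv(s["position"]),s["contact_force"],s["moment"],s["width"])
p=get_image("wrist");save(p,"t1")
```

```text
[0.55692061 0.06188339 0.08832734] [-0.00119805  0.04209423] [ 0.12092335 -0.09641934  0.76337536] [ 0.00659746  0.00090979 -0.02900476] 0.01087129465990496
```

>>> apply_moves(deltas=[0,0,0,1,0,0,0,0,1,0,50,0,0,1,0,50,0,0,1,0,50,0,0,1,0,50,0,0,1,0,50,0,0,-30,0,60,0,0,-70,0,80,0,0,-110,0,85,0,0,-150,0,85,0,0,-150,0,85,0,0,-150,0])

```text
clock: 9.3
position: [0.5584, 0.0619, 0.2411]
ee_rot: [0.002, 0.688, 0.725, 0.002]
contact_force: [0.1, -0.2, -0.3]
width: 0.0848
gripper_force: 0.0
```

Run:
```python
from g import *
np.set_printoptions(precision=4,suppress=True)
get_image("side")
S={n:get_image(n) for n in("side","scene","wrist")}
s=get_state(); print(s["position"],s["width"],s["contact_force"])
rs=[]
for n in S:
    r=place_of("dowel_center",S[n])[:2]; print(n,[(a["point"],a["score"]) for a in r])
    if r and n!="wrist": rs.append(ray(S[n],r[0]["point"]))
if len(rs)>1: x=tri(rs); print(x, inv(x[0]))
for n,u in (("side",(235,200)),("scene",(275,190))):
    S[n]["b"]=np.clip(cv2.resize(S[n]["frame"][u[1]:u[1]+120,u[0]:u[0]+130],None,fx=3,fy=3)*1.7,0,255).astype(np.uint8)
cv2.imwrite("pics/d2.png",np.hstack([S["side"]["b"],S["scene"]["b"]])[:,:,::-1])
```

```text
[0.5556 0.0619 0.2363] 0.0848865697551662 [-0.3091 -0.242   0.3011]
side [([305.6, 259.2], 0.74)]
scene [([343.2, 243.4], 0.51)]
wrist [([318.6, 221.1], 0.71)]
(array([0.5604, 0.0565, 0.0618]), [np.float64(0.00016549463849432143), np.float64(0.00016549463849434165)]) [0.002  0.0365]
```

View pics/d2.png

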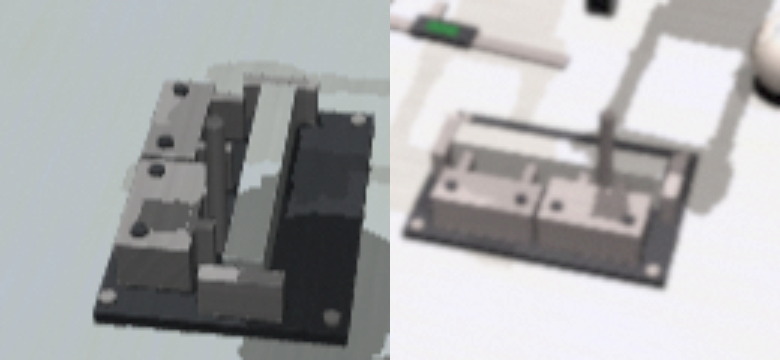

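The dowel stands upright in the narrow gap: side top at about (306,240), scene at about (477,227)/3 within the crop. Now on to the spacer.

>>> apply_moves(deltas=[85,-420,-43,0,3,85,-420,-43,0,3,85,-420,-43,0,3,85,-420,-43,0,3,85,-420,-43,0,3,85,-420,-43,0,3,85,-420,-43,0,3,85,-420,-43,0,3,85,-420,-43,0,3,85,-420,-43,0,3,85,-420,-43,0,3,85,-420,-43,0,3])

```text
clock: 10.65
position: [0.5351, -0.3627, 0.2366]
ee_rot: [-0.001, 0.709, 0.706, -0.0]
contact_force: [-0.5, 1.1, -0.5]
width: 0.085
gripper_force: 0.0
```

>>> apply_moves(deltas=[85,0,0,0,0,85,0,0,0,0,85,0,0,0,0,85,0,0,0,0])

```text
clock: 10.98
position: [0.5362, -0.3581, 0.2386]
ee_rot: [0.0, 0.706, 0.708, 0.0]
contact_force: [0.0, 1.1, -0.2]
width: 0.0846
gripper_force: 0.0
```

Run:
```python
from g import *
np.set_printoptions(precision=4,suppress=True)
s=get_state(); print(s["position"],s["ee_rot"])
p=get_image("wrist"); save(p,"sp")
for r in find_in("spacer_center",p)[:2]+place_of("spacer_center",p)[:2]: print(r["point"],r["score"],onz(p,r["point"],.04))
u=proj(p,[.536,-.33,.08]).astype(int); print(u)
cv2.imwrite("pics/sp2.png",np.clip(cv2.resize(p["frame"][u[1]-60:u[1]+60,u[0]-80:u[0]+80],None,fx=5,fy=5)*1.3,0,255).astype(np.uint8)[:,:,::-1])
```

```text
[ 0.5362 -0.3581  0.2386] [0.     0.7064 0.7078 0.0002]
[318.8, 184.0] 0.88 [ 0.5377 -0.331   0.04  ]
[316 190]
```

View pics/sp2.png

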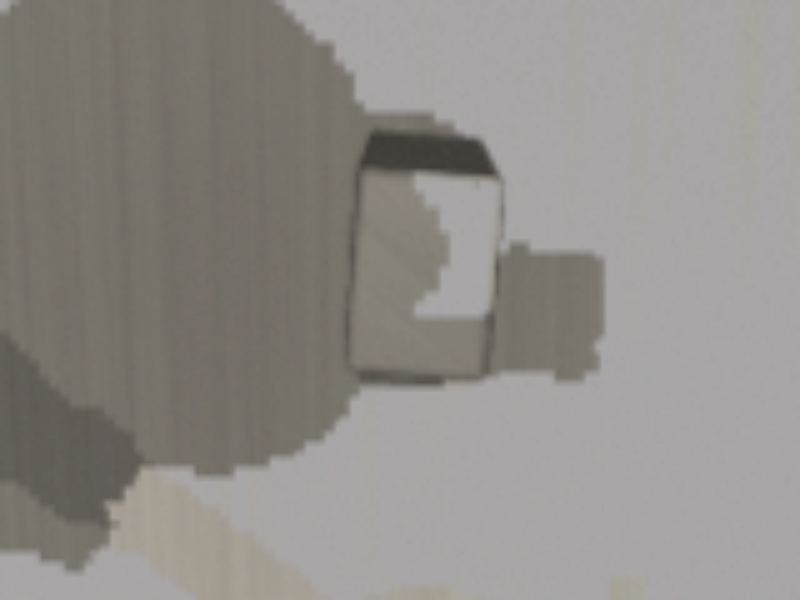

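The spacer's top face spans crop corners (361,168), (502,180), (350,373), (490,377), so it is turned slightly, with its thickness near world x.

Run:
```python
from g import *
np.set_printoptions(precision=4,suppress=True)
p=get_image("wrist")
q=np.array([onz(p,(236+c/5,130+r/5),.08)[:2] for c,r in [(361,168),(502,180),(490,377),(350,373)]])
print(q.mean(0), cv2.minAreaRect(np.float32(q*1000)),[np.linalg.norm(q[i]-q[i-1]) for i in range(4)])
d=(q[0]+q[1]-q[2]-q[3]); print("yaw(deg) of spacer y", np.degrees(np.arctan2(-d[0],d[1])))
s=get_state(); print(s["position"], (q.mean(0)-s["position"][:2])*1000)
```

```text
[ 0.5394 -0.3267] ((539.5633544921875, -326.7386169433594), (33.40299606323242, 23.175838470458984), 86.4881820678711) [np.float64(0.03340300979298177), np.float64(0.022637105095135328), np.float64(0.03215754967494966), np.float64(0.02318863579210384)]
yaw(deg) of spacer y -3.036555131113406
[ 0.5361 -0.359   0.2386] [ 3.3227 32.3711]
```

>>> apply_moves(deltas=[85,32,3,0,3,85,32,3,0,3,85,32,3,40,3,85,32,3,80,3,85,32,3,120,3,85,32,3,155,3,85,32,3,179,3,85,32,3,179,3,85,32,3,179,3,85,32,3,179,3,85,32,3,179,3])

```text
clock: 12.1
position: [0.5405, -0.3289, 0.0619]
ee_rot: [0.002, 0.725, 0.688, 0.0]
contact_force: [0.5, 0.1, -0.9]
width: 0.0849
gripper_force: 0.0
```

>>> apply_moves(deltas=[0,0,0,0,0,0,0,0,0,0,0,0,0,0,0,0,0,0,0,0,0,0,0,0,0,0,0,0,0,0,0,0,0,0,0,0,0,0,0,0,0,0,0,0,0], squeeze=45)

```text
clock: 12.85
position: [0.539, -0.3279, 0.0597]
ee_rot: [0.0, 0.725, 0.688, 0.0]
contact_force: [-0.9, -0.0, 4.4]
width: 0.0238
gripper_force: 45.5
```

>>> apply_moves(deltas=[0,0,0,-30,0,0,0,0,-60,0,0,0,0,-90,0,0,0,0,-90,0,0,80,3,-90,-2,0,160,6,-90,-4,0,240,9,-90,-5.8,0,307,11.5,-90,-5.8,0,307,11.5,-90,-5.8,0,307,11.5,-90,-5.8,0,307,11.5,-90,-5.8,0,307,11.5,-90,-5.8])

```text
clock: 13.85
position: [0.5653, -0.0164, 0.1481]
ee_rot: [-0.002, 0.689, 0.725, 0.001]
contact_force: [-0.6, -0.2, -1.9]
width: 0.0236
gripper_force: 45.0
```

>>> apply_moves(deltas=[0,0,0,0,0,0,0,0,0,0,0,0,0,0,0,0,0,0,0,0])

```text
clock: 14.18
position: [0.5663, -0.0231, 0.1488]
ee_rot: [-0.0, 0.69, 0.724, -0.0]
contact_force: [0.2, 0.0, -2.2]
width: 0.0234
gripper_force: 45.0
```

Run:
```python
from g import *
np.set_printoptions(precision=4,suppress=True)
s=get_state(); t=s["position"]; print(t,inv(t),s["ee_rot"],s["contact_force"],s["moment"])
q=s["ee_rot"]; print("yaw",np.degrees(2*(np.arctan2(q[2],q[1])-np.pi/4)))
rs=[]
for n in ("side","scene"):
    p=get_image(n); r=place_of("spacer_center",p)[:1]; print(n,r,proj(p,t-[0,0,.02])); rs+= [ray(p,r[0]["point"])] if r else []
if len(rs)>1: x=tri(rs);print(x,inv(x[0]))
```

```text
[ 0.5663 -0.0231  0.1488] [ 0.004  -0.0433] [-0.0001  0.6901  0.7237 -0.0004] [ 0.2147  0.0202 -2.1634] [0.0005 0.0162 0.0269]
yaw 2.720575814908558
side [{'point': [309.5, 204.0], 'score': 0.65}] [310.3633 203.363 ]
scene [{'point': [409.3, 205.7], 'score': 0.61}] [309.4201 215.7544]
(array([0.5444, 0.1726, 0.2261]), [np.float64(0.03251582456239833), np.float64(0.03251582456239849)]) [-0.0082  0.1533]
```

>>> apply_moves(deltas=[0,0.5,0.5,15,0,0,0.5,0.5,30,0,0,0.5,0.5,38,0,0,0.5,0.5,44,0,0,0.5,0.5,50,0,0,0.5,0.5,56,0,0,0.5,0.5,62,0,0,0.5,0.5,68,0,0,0.5,0.5,73,0,0,0.5,0.5,75,0,0,0.5,0.5,75,0,0,0.5,0.5,75,0])

```text
clock: 15.38
position: [0.567, -0.0213, 0.0743]
ee_rot: [0.0, 0.69, 0.724, 0.0]
contact_force: [-0.2, 0.3, -2.9]
width: 0.0233
gripper_force: 45.0
```

Run:
```python
from g import *
np.set_printoptions(precision=4,suppress=True)
s=get_state(); t=s["position"]; print(t,inv(t),s["contact_force"],s["moment"])
```

```text
[ 0.567  -0.0213  0.0743] [ 0.0048 -0.0415] [-0.1671  0.2609 -2.8895] [ 0.0024 -0.0726  0.0214]
```

Inside with no side contact. Lowering the last few mm.

>>> apply_moves(deltas=[0,0,0,2,0,0,0,0,3,0,0,0,0,4,0,0,0,0,4.5,0,0,0,0,5,0,0,0,0,5,0,0,0,0,5,0])

```text
clock: 15.97
position: [0.5669, -0.0213, 0.0697]
ee_rot: [0.0, 0.69, 0.724, 0.0]
contact_force: [-0.4, -0.0, 2.9]
width: 0.0231
gripper_force: 45.3
```

>>> apply_moves(deltas=[50,0,0,0,0,50,0,0,0,0,50,0,0,0,0,50,0,0,0,0,55,0,0,-20,0,70,0,0,-50,0,70,0,0,-80,0,70,0,0,-110,0,70,0,0,-110,0,70,0,0,-110,0])

```text
clock: 16.8
position: [0.5682, -0.0215, 0.1814]
ee_rot: [0.002, 0.69, 0.724, 0.001]
contact_force: [-0.2, -0.3, -0.3]
width: 0.0698
gripper_force: 0.0
```

Run:
```python
from g import *
np.set_printoptions(precision=4,suppress=True)
get_image("side")
S={n:get_image(n) for n in("side","scene")}
for q in ("spacer_center","dowel_center"):
    rs=[]
    for n in S:
        r=place_of(q,S[n])[:1]; print(q,n,r); rs+= [ray(S[n],r[0]["point"])] if r else []
    if len(rs)>1: x=tri(rs);print(x,inv(x[0]))
s=get_state(); print(s["position"],s["qpos"])
t=fx(-.080,-.010); print(t)
```

```text
spacer_center side [{'point': [310.8, 238.0], 'score': 0.87}]
spacer_center scene [{'point': [311.3, 240.8], 'score': 0.88}]
(array([ 0.5659, -0.0192,  0.0525]), [np.float64(0.0009405577438103813), np.float64(0.0009405577438104547)]) [ 0.0038 -0.0393]
dowel_center side [{'point': [412.8, 234.7], 'score': 0.68}]
dowel_center scene [{'point': [345.0, 244.6], 'score': 0.64}]
(array([ 0.4166, -0.0016,  0.0154]), [np.float64(0.0773159226587348), np.float64(0.07731592265873477)]) [-0.1445 -0.0144]
[ 0.5663 -0.0212  0.1781] [-0.1602  0.3124  1.6334 -0.      1.1981 -0.2091]
[0.4808 0.006 ]
```

>>> apply_moves(deltas=[0,31,-84,0,-7,0,31,-84,0,-14,0,31,-84,0,-21,0,31,-84,0,-28,0,31,-84,0,-35,0,31,-84,0,-42,0,31,-84,0,-49,0,31,-84,0,-56,0,31,-84,0,-63,0,31,-84,0,-70,0,31,-84,0,-77,0,31,-84,0,-84])

```text
clock: 18.15
position: [0.4812, 0.0056, 0.1788]
ee_rot: [-0.001, 0.025, 1.0, 0.0]
contact_force: [-0.2, 0.3, 0.3]
width: 0.0
gripper_force: 0.0
```

>>> apply_moves(deltas=[0,0,0,0,-6,0,0,0,0,-6,0,0,0,0,-6,0,0,0,0,-6,0,0,0,0,-6])

```text
clock: 18.57
position: [0.4814, 0.0056, 0.1791]
ee_rot: [-0.0, -0.024, 1.0, 0.0]
contact_force: [-0.5, -0.3, -0.8]
width: 0.0
gripper_force: 0.0
```

Run:
```python
from g import *
np.set_printoptions(precision=4,suppress=True)
s=get_state(); t=s["position"]; print(t,inv(t),s["width"]); Rt=rot(s["ee_rot"]); print(Rt.T@np.array([np.cos(Y),np.sin(Y),0]))
```

```text
[0.4814 0.0056 0.1791] [-0.0794 -0.0104] 1.2514369389965692e-05
[-1.      0.0021 -0.0003]
```

>>> apply_moves(deltas=[0,0,0,40,0,0,0,0,75,0,0,0,0,110,0,0,0,0,130,0,0,0,0,138,0,0,0,0,138,0,0,-10,0,138,0,0,-20,0,138,0,0,-26,0,138,0,0,-29,0,138,0,0,-29,0,138,0,0,-29,0,138,0])

```text
clock: 19.57
position: [0.5109, 0.007, 0.0418]
ee_rot: [0.0, -0.025, 1.0, -0.0]
contact_force: [-0.2, 0.3, -0.3]
width: 0.0
gripper_force: 0.0
```

>>> apply_moves(deltas=[0,-1,0,0,0,0,-2,0,0,0,0,-3,0,0,0,0,-4,0,0,0,0,-5,0,0,0,0,-6,0,0,0,0,-6,0,0,0,0,-6,0,0,0])

```text
clock: 20.23
position: [0.5159, 0.0073, 0.0412]
ee_rot: [-0.001, -0.024, 1.0, 0.0]
contact_force: [-3.3, -0.3, 1.2]
width: 0.0002
gripper_force: 1.2
```

>>> apply_moves(deltas=[0,-1,0,0,0,0,-2,0,0,0,0,-3,0,0,0,0,-4,0,0,0,0,-4,0,0,0,0,-4,0,0,0])

```text
clock: 20.73
position: [0.5194, 0.0075, 0.0412]
ee_rot: [-0.001, -0.025, 1.0, 0.0]
contact_force: [-4.5, -0.9, 3.4]
width: 0.0
gripper_force: 2.5
```

>>> apply_moves(deltas=[0,-1,0,0,0,0,-2,0,0,0,0,-2,0,0,0,0,-2,0,0,0])

```text
clock: 21.07
position: [0.5214, 0.0075, 0.0412]
ee_rot: [-0.001, -0.025, 1.0, 0.0]
contact_force: [-5.1, -0.6, 2.5]
width: 0.0001
gripper_force: 2.5
```

>>> apply_moves(deltas=[0,-0.5,0,0,0,0,-1,0,0,0,0,-1,0,0,0,0,-1,0,0,0])

```text
clock: 21.4
position: [0.5215, 0.0076, 0.0412]
ee_rot: [-0.002, -0.025, 1.0, -0.0]
contact_force: [-6.6, -1.2, 4.0]
width: 0.0001
gripper_force: 3.3
```

>>> apply_moves(deltas=[0,-0.5,0,0,0,0,-1,0,0,0,0,-1,0,0,0,0,-1,0,0,0])

```text
clock: 21.73
position: [0.5215, 0.0076, 0.0412]
ee_rot: [-0.003, -0.025, 1.0, -0.0]
contact_force: [-7.9, -1.2, 6.0]
width: -0.0003
gripper_force: 4.3
```

>>> apply_moves(deltas=[0,-1,0,0,0,0,-2,0,0,0,0,-3,0,0,0,0,-4,0,0,0,0,-4,0,0,0,0,-4,0,0,0,0,-4,0,0,0])

```text
clock: 22.32
position: [0.5216, 0.0077, 0.0408]
ee_rot: [-0.007, -0.025, 1.0, 0.0]
contact_force: [-14.9, -3.5, 10.7]
width: 0.0001
gripper_force: 7.6
```

Run:
```python
from g import *
np.set_printoptions(precision=4,suppress=True)
s=get_state(); print(s["position"],inv(s["position"]),s["contact_force"],s["qd"])
S={n:get_image(n) for n in("side","scene","wrist")}
for q in ("spacer_center","dowel_center","tile_push"):
    rs=[]
    for n in ("side","scene"):
        r=place_of(q,S[n])[:1]; print(q,n,r); rs+= [ray(S[n],r[0]["point"])] if r else []
    if len(rs)>1: x=tri(rs);print(x,inv(x[0]))
# side-view profile across tile->gap->spacer along fixture x at the tile top, y=-.055 is hidden? save for the last view
for n,u in (("side",(265,190)),("scene",(275,190))):
    S[n]["b"]=np.clip(cv2.resize(S[n]["frame"][u[1]:u[1]+120,u[0]:u[0]+100],None,fx=4,fy=4,interpolation=cv2.INTER_CUBIC)*1.7,0,255).astype(np.uint8)
cv2.imwrite("pics/fin.png",np.hstack([S["side"]["b"],S["scene"]["b"]])[:,:,::-1])
```

```text
[0.5216 0.0077 0.0408] [-0.0391 -0.0102] [-14.9203  -3.5374  10.7071] [ 0.0005 -0.0021  0.0016  0.0033 -0.0017  0.0009]
spacer_center side [{'point': [308.6, 238.9], 'score': 0.67}]
spacer_center scene [{'point': [309.2, 243.4], 'score': 0.92}]
(array([ 0.5709, -0.0226,  0.0473]), [np.float64(0.0011985941443827801), np.float64(0.00119859414438281)]) [ 0.0086 -0.043 ]
dowel_center side [{'point': [307.3, 259.3], 'score': 0.48}]
dowel_center scene [{'point': [346.7, 244.6], 'score': 0.57}]
(array([0.5583, 0.0623, 0.0624]), [np.float64(0.003730747330213401), np.float64(0.0037307473302134477)]) [0.0002 0.0425]
tile_push side [{'point': [325.8, 263.4], 'score': 0.9}]
tile_push scene [{'point': [344.9, 247.2], 'score': 0.65}]
(array([0.5318, 0.048 , 0.0361]), [np.float64(0.011573620180423181), np.float64(0.011573620180423162)]) [-0.0269  0.0295]
```

```bash
python3 -c "
from rig import *
print(get_state()['contact_force']); print(sign_off())"
```

```text
[-14.91324118  -3.09991549  11.66630123]
the job is handed in; nothing more can be done
None
```

I packed the dowel and then the spacer, and handed the job in at about 22.5 s with the gripper still pushing the tile at about 15 N. I judged the final closure from the stalled push, the arm's position and the spacer's 5 mm shift toward its stop, because my ten picture views were already used.

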